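Roll the round blank into the V cradle and set it against the stop

ROBOT

A 7-joint arm with a two-finger parallel gripper is mounted at the origin on a cart in front of the work surface, level with it; the furniture and walls round the work are solid. World frame = base frame: x ahead of the robot, y to its left, z up, the work surface at z = 0. Lengths are in mm, angles in rad, forces in N, time in s.
With the tool pointing down it reaches from about 350 to 775 mm from the base axis. Payload 3.1 kg.
Tool frame: the origin (TCP) lies midway between the tips of the shut fingers; the grasp point (between the pads) lies 19 mm behind it; z points along the fingers, y is the line along which they close (so a half turn about z gives the same grasp; the last joint's range is limited). The gripper opens to 85 mm and grips with 20 to 120 N. Pads are 22 mm wide; open, the fingers measure 114 mm over their backs; the gripper's body (76 mm by 85 mm) begins 54 mm behind the grasp point. The pads swing forward as they close: fully open they stand 13 mm farther back than shut.
Start: joints at [-1.272, 0.311, 0.014, 1.512, -0.004, 1.319, -0.027], TCP at [183.806, 518.394, 231.304] pointing down, gripper open.
Joint ranges: [-2.7, 2.7], [-0.3, 1.91], [-1.27, 1.3], [0.12, 2.57], [-1.44, 4.58], [0.2, 2.03], [-3.05, 3.05]. Speed limits (rad/s): [2.79, 2.79, 3.14, 3.14, 3.14, 3.14, 3.14].

INTERFACE

Orientations are given as a 3x3 rotation matrix whose columns are the frame's x, y, z axes.
In Python, from bench import monitor, imaging, hand_in, models gives the robot as it stands. The module is installed in compiled form; this text tells all that it offers.
- The arm moves only by the shell command python3 -m creep 'ROWS' [OPENING] [FORCE]. ROWS is a JSON object of lists of equal length, an entry for each row: "delta_pos": the shift along the tool's x, y, z in m, a list of three; "turn": the turn about the tool's z in degrees. In form: {"delta_pos": [[dx, dy, dz], ...], "turn": [turn, ...]}. A call has 1 to 5 rows; each row is the pose to reach, as a shift and turn from the pose commanded when the call began, along the tool's axes at that moment; what a row does not reach only later rows make up. A row lasts 1/12 s, in which the tool goes at most 41.7 mm and 7.16 degrees, less where a joint would pass 70% of its speed; a pose out of reach is approached as far as the arm can. A call with a gripper value outside its range is refused whole. OPENING is the finger opening in m, from 0 to 0.0854, set as the call begins (- or left out, the last holds). The fingers move at their own pace and stop on an object; FORCE is the grip in N (left out, the last holds). Time passes only in rows, so rows that repeat a pose let the fingers close. It gives the time, the measured TCP pose, the force, the opening and the grip force at its end, in the units of the state.
- monitor.read_state(): the state, without advancing time (a new reading comes with each control period).
- imaging.read_camera(name): name is "side" or "top"; returns a dict with "frame" (420x560x3 uint8, red, green, blue), "fx", "fy", "cx", "cy" (pixels), "dist" ([k1, k2, p1, p2, k3] as OpenCV has them; the pictures are not rectified), "rvec" (rotation vector, rad) and "tvec" (3), from world to camera coordinates, as OpenCV has them. Camera axes: x right, y down, z forward; pixel columns grow to the right and rows downward; lengths in mm; the calibration is good to about 2 mm. A picture is of the moment at which its call begins. There is no depth.
- hand_in(): hands the job in; it is judged then, once.
Trained networks look in the newest picture that a camera, given by its name, has taken for a name from the list of things; names that differ only in an ending like _2 or _b are one class to them, and where a whole thing is asked for, a point or a joint stands for the part that bears it (a point fixed in the world has none). Each returns a list of dicts, best first, with "confidence" (0 to 1); they miss things now and then, are a little off and sometimes report something else, mostly with a low value. They report only what shows in the picture. A call takes as long as a camera call.
- models.spot_in(camera, target): "position" ([column, row] in pixels, amid what is visible of it).
- models.pinpoint(camera, target): "position" ([column, row] in pixels: a listed point, or the origin of a listed thing).
The state is a dict: "clock": time; "q": joint angles; "qd": joint speeds; "tau": joint torques, N m; "ee_pos": TCP position; "eef_rot": TCP orientation; "force": force on the tool from outside, world axes, zero at the start; "wrist_torque": the same for the moment, N m; "width": finger opening in mm; "grip_force": force on a finger pad.
Only numpy, scipy, OpenCV 4.12 (cv2) and the standard library are available. Lean on these libraries where they do the work, as an engineer would, in place of code of your own. Each camera call takes 0.05 s, during which the arm holds its last target. There are 200 camera calls.

TASK

Without gripping or lifting it, roll the round wooden blank along the bench by pushing its side with the fingertips, up the lead-in ramp and into the V groove of the wooden cradle, then push it endwise along the groove until it sits against the cradle's end stop. Take the hand away at the end, and leave the glue bottle, wax tin and batten where they are.

Things in the scene. Friction and masses are not known exactly. Their poses are not given: they have to be found in the camera images.
- blank_center (a point): Centre of the round blank: plain hardwood cylinder, 48 mm in diameter, 100 mm long, about 0.13 kg (0.09 to 0.18), lying on its side, free to roll; pushed at or below mid-height it rolls, pushed well above it can jam; let go it rolls on a few cm. Its x axis runs along its length, level; y and z turn with it as it rolls (z is up at the start). The centre is 24 mm above the bench. Ends alike.
- cradle: V cradle: pale wooden fixture screwed to the bench, 170 mm long along its x, with a V groove along x whose sides slope 30 degrees; x is level, z up. Origin at bench height under the groove's bottom line, half-way along. From the bottom (1 mm up) the far side rises to 24 mm at y = -40 mm, then a flat rail of that height to y = -70 mm. The blank enters from the +y side.
- lip (a point): Top edge of the groove on its entry (+y) side, half-way along: 10 mm above the bench, 16 mm from the cradle's origin along +y. The lip's flat top is 6 mm wide; the lead-in ramp falls from there to the bench at y = +88 mm, about 9 degrees steep, over the whole 170 mm length.
- stop_face (a point): Centre of the inner face of the dark end stop that closes the cradle's +x end, at seat height: x = +85 mm from the cradle's origin. The stop is a board 14 mm thick, 55 mm high, from y = -73 to +53 mm in the cradle's axes, so the blank must roll in beside it, on its -x side. The cradle's -x end is open.
- seat (a point): Where the blank's centre lies when it rests in the groove against the end stop: 35 mm from the cradle's origin along the cradle's x, y = 0, 29 mm above the bench. Axes as the cradle's.
- glue: Cream glue bottle, upright, 46 mm wide, 101 mm tall; origin under its centre. Bystander.
- wax_tin: Round green-lidded tin 72 mm wide, 27 mm high, origin under its centre. Bystander.
- batten: Square dark wooden batten 28 x 180 (y) x 28 mm, origin under its centre. Bystander.

How it is judged (in metres and radians):
On the way, in this order (a step that is already met when the one before it is completed fails the run):
1. the blank has rolled half a turn on its way (its z axis points down) (angle between blank_center's own z axis and vertical above 2.5 rad and y of blank_center in the frame of cradle above 0.03 m and height (world z) of blank_center below 0.04 m), for 0.02 s.
2. the blank lies in the V groove (y of blank_center in the frame of seat between -0.005 and 0.005 m and z of blank_center in the frame of seat below 0.003 m and angle between the x axis of blank_center and the x axis of cradle, either way round below 0.08 rad), for 0.2 s.
At the end, for the whole second after the job is handed in: The blank rests still in the V groove, within 4 mm of the groove's middle and 3 mm of its resting height, along the groove to 0.06 rad, its end within 4 mm of the end stop (x of blank_center in the frame of seat between -0.004 and 0.004 m and y of blank_center in the frame of seat between -0.004 and 0.004 m and z of blank_center in the frame of seat between -0.003 and 0.003 m and angle between the x axis of blank_center and the x axis of cradle, either way round below 0.06 rad and linear speed of blank below 0.01 m/s); the robot touches nothing.
It fails at once if the blank is lifted (its centre more than 55 mm above the bench) instead of rolled (height (world z) of blank_center above 0.055 m).
It fails at once if a bystander (glue bottle, wax tin, batten) is pushed more than 15 mm or the bottle tipped (distance of any of glue, wax_tin, batten from where it was at the start of the episode above 0.015 m or angle between glue's own z axis and vertical above 0.5 rad).
It also fails if it takes over 45 s, if anything falls off the work surface, if the arm or the gripper's body presses on something with over 40 N, if the wrist force passes 120 N, or if a joint passes its speed limit or range.

## Working session

There is one attempt and no reset: what is moved stays moved. The work goes in short steps, Python scripts to look and compute and a shell command to move; the robot and the scene stay as the last step left them, time stands still between calls to the robot, and variables do not carry over. Pictures are saved under pics/ and viewed, at most 10 in all, crops included, and the job is handed in when it is done.

```bash
mkdir -p pics; cat > h.py <<'E'
import numpy as np, cv2
from bench import monitor, imaging, models
def cam(n):
    return imaging.read_camera(n)
def K(c): return np.array([[c['fx'],0,c['cx']],[0,c['fy'],c['cy']],[0,0,1.]])
def ray(c,p):
    u=cv2.undistortPoints(np.array([[p]],float),K(c),np.array(c['dist'],float))[0,0]
    R=cv2.Rodrigues(np.array(c['rvec'],float))[0]; t=np.array(c['tvec'],float).ravel()
    return -R.T@t, R.T@np.array([u[0],u[1],1])
def at_z(c,p,z):
    o,d=ray(c,p); return o+d*(z-o[2])/d[2]
def proj(c,P):
    return cv2.projectPoints(np.array(P,float).reshape(-1,1,3),np.array(c['rvec'],float),np.array(c['tvec'],float),K(c),np.array(c['dist'],float))[0][:,0]
def save(c,n): cv2.imwrite(f'pics/{n}.png',c['frame'][:,:,::-1])
E
python3 - <<'E'
from h import *
np.set_printoptions(precision=1,suppress=True)
Z={'blank_center':24,'cradle':0,'lip':10,'stop_face':29,'seat':29,'glue':0,'wax_tin':0,'batten':0}
for n in('top','side'):
    c=cam(n); save(c,n+'0')
    print(n,ray(c,(280,210)))
    for k,z in Z.items():
        for d in models.pinpoint(n,k)[:2]: print(k,round(d['confidence'],2),np.array(d['position']),at_z(c,d['position'],z))
s=monitor.read_state(); print(s['clock'],s['ee_pos'],s['eef_rot'],s['width'],s['force'])
E
```

```text
top (array([ 382.6, -178.4, 1715. ]), array([ 0.1, -0. , -1. ]))
blank_center 0.9 [219.5 254.9] [420.4 -36.5  24. ]
cradle 0.6 [311.9 252.7] [ 434.9 -334.6    0. ]
lip 0.57 [307.3 253.6] [ 431.4 -318.8   10. ]
stop_face 0.87 [312.5 222.6] [ 530.7 -332.4   29. ]
seat 0.91 [318.2 241.6] [ 470.  -351.6   29. ]
seat 0.48 [344.6 181.9] [ 665.6 -434.8   29. ]
glue 0.65 [147.  244.2] [450.  202.5   0. ]
wax_tin 0.95 [343.6 180.4] [ 675.4 -435.9    0. ]
batten 0.94 [376.5 245.8] [ 462.1 -545.5    0. ]
side (array([  240.6, -1338.5,   802.1]), array([ 0.2,  0.8, -0.5]))
blank_center 0.89 [229.2 208. ] [426.6 -55.4  24. ]
cradle 0.93 [253.7 272.2] [ 435.1 -338.4    0. ]
lip 0.83 [252.8 262.7] [ 438.9 -312.6   10. ]
stop_face 0.64 [286.3 257.7] [ 519.2 -340.2   29. ]
seat 0.83 [268.2 263.2] [ 470.2 -349.6   29. ]
glue 0.71 [222.7 176.3] [448.5 192.5   0. ]
wax_tin 0.63 [363.4 279.7] [ 686.2 -441.2    0. ]
batten 0.69 [294.4 330.5] [ 475.1 -560.2    0. ]
0.9 [183.8 518.4 231.3] [[-0.9  0.3  0. ]
 [ 0.3  0.9  0. ]
 [-0.   0.  -1. ]] 85.65140765251557 [-0.3 -0.5  0.4]
```

```bash
python3 - <<'E'
import cv2
a=cv2.imread('pics/top0.png')[190:310,190:390];b=cv2.imread('pics/side0.png')[170:320,190:390]
cv2.imwrite('pics/t1.png',cv2.resize(a,(800,480),interpolation=3));cv2.imwrite('pics/s1.png',cv2.resize(b,(800,600),interpolation=3))
E
```

```text
(no output)
```

View pics/t1.png

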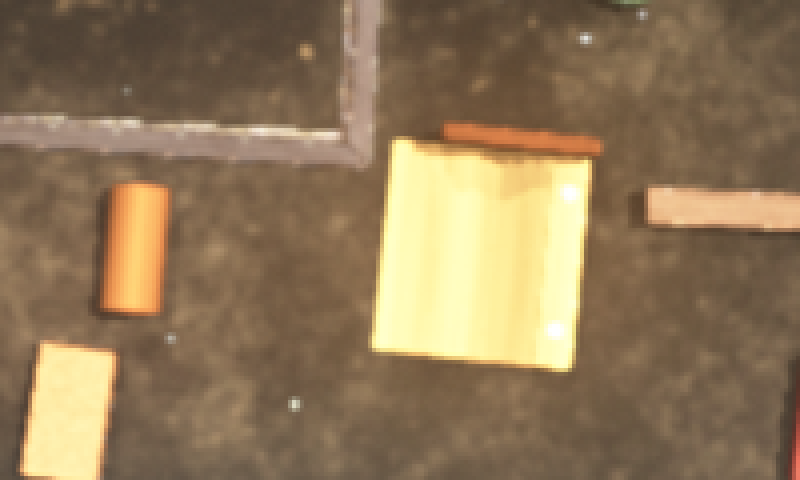

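View pics/s1.png

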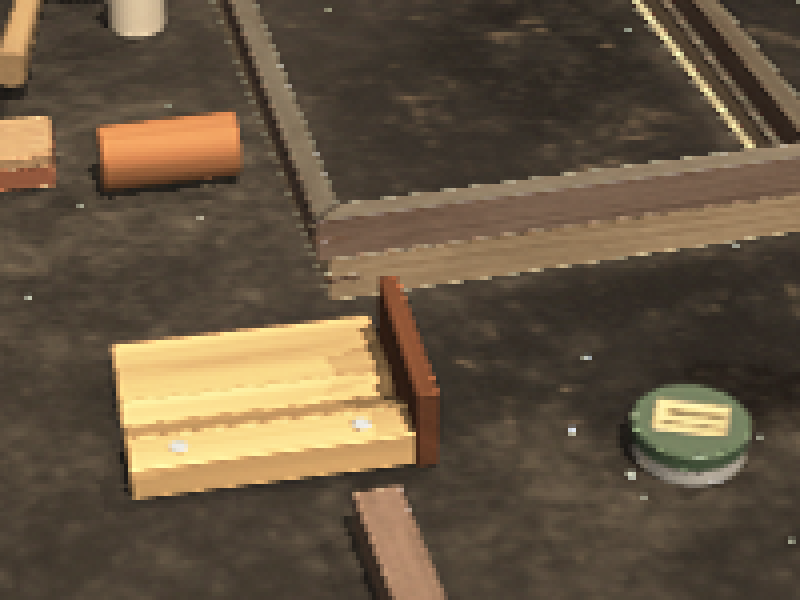

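The top view shows the blank at about (224,252), with its axis nearly parallel to the cradle at (310,252). The stop is at the cradle's upper end. Nothing lies between blank and ramp, and a frame rail runs beyond them at x of about 530. The side view agrees. I'll now fit the poses from corner pixels.

```bash
cat > fit.py <<'E'
from h import *
from scipy.optimize import least_squares
np.set_printoptions(precision=1,suppress=True)
ct,cs=cam('top'),cam('side')
T=lambda *p:[(190+u/4,190+v/4) for u,v in p]; S=lambda *p:[(190+u/4,170+v/4) for u,v in p]
mt=[(85,88,0),(-85,88,0),(85,-70,24),(-85,-70,24)]; pt=T((395,138),(373,350),(592,158),(573,370))
ms=[(-85,88,0),(-85,-70,24),(-85,-70,0),(85,88,0)]; ps=S((113,345),(130,470),(133,498),(370,317))
def W(v,m):
    m=np.array(m,float);a=v[2];return np.c_[v[0]+m[:,0]*np.cos(a)-m[:,1]*np.sin(a),v[1]+m[:,0]*np.sin(a)+m[:,1]*np.cos(a),m[:,2]]
def f(v,w): 
    r=[]
    if w!=2:r.append((proj(ct,W(v,mt))-pt).ravel())
    if w!=1:r.append((proj(cs,W(v,ms))-ps).ravel())
    return np.concatenate(r)
for w in(1,2,3):
    s=least_squares(f,[435,-336,-.1],x_scale=[1,1,.01],args=(w,)); print(w,s.x[:2],round(s.x[2],4),s.fun)
v=s.x; c,n=np.cos(v[2]),np.sin(v[2]);R=np.array([[c,n],[-n,c]])
a,b=at_z(ct,(225,236),24),at_z(ct,(222.75,268.5),24); a2=b2=None
print('axis ends',a,b,np.hypot(*(a-b)[:2]),'yaw',np.arctan2(*(a-b)[1::-1]))
for p in((a+b)[:2]/2,[420.4,-36.5],[426.6,-55.4]): print('blank in cradle',p,R@(np.array(p)-v[:2]))
s=monitor.read_state();print(np.array(s['eef_rot'])[:,1],'tool y yaw',np.degrees(np.arctan2(s['eef_rot'][1][1],s['eef_rot'][0][1])))
E
python3 fit.py
```

```text
1 [ 431.5 -338.5] -0.0822 [ 0.1  0.5  0.3 -0.4 -0.1  0.1 -0.3 -0.1]
2 [ 437.8 -341.9] -0.0935 [ 0.1 -0.4 -0.1 -0.1 -0.1  0.7  0.  -0.4]
3 [ 435.6 -339.9] -0.0855 [ 0.6 -0.8  0.7 -1.8  0.4 -1.1  0.1 -1.3 -1.1 -0.5 -0.9 -0.3 -0.9  0.6
 -1.3 -0.8]
axis ends [481.3 -52.3  24. ] [377.3 -48.2  24. ] 104.13349690886963 yaw -0.03875821466117944
blank in cradle [429.3 -50.3] [-31.  288.1]
blank in cradle [420.4, -36.5] [-41.1 301. ]
blank in cradle [426.6, -55.4] [-33.3 282.7]
[0.3 0.9 0. ] tool y yaw 70.48120612003294
```

```bash

python3 -m creep '{"delta_pos":[[-0.026,-0.026,0],[-0.053,-0.053,0],[-0.08,-0.08,0],[-0.107,-0.106,0],[-0.134,-0.132,0]],"turn":[0,0,0,0,0]}' 0.05
python3 -m creep '{"delta_pos":[[-0.026,-0.026,0],[-0.053,-0.053,0],[-0.08,-0.08,0],[-0.107,-0.106,0],[-0.134,-0.132,0]],"turn":[0,0,0,0,0]}'
python3 -m creep '{"delta_pos":[[-0.026,-0.026,0],[-0.053,-0.053,0],[-0.08,-0.08,0],[-0.107,-0.106,0],[-0.133,-0.133,0]],"turn":[0,0,0,0,0]}'
python3 -m creep '{"delta_pos":[[0,0,0.02],[0,0,0.04],[0,0,0.06],[0,0,0.08],[0,0,0.1]],"turn":[7,14,21,28,35]}'
python3 -m creep '{"delta_pos":[[0,0,0],[0,0,0],[0,0,0],[0,0,0],[0,0,0]],"turn":[7,14,21,28,35]}'
python3 -m creep '{"delta_pos":[[0,0,0],[0,0,0]],"turn":[3,3]}'
python3 - <<'E'
from h import *
np.set_printoptions(precision=3,suppress=True)
s=monitor.read_state();print(s['clock'],np.array(s['ee_pos']),np.array(s['eef_rot']),s['width'])
c=cam('top');save(c,'top1')
for d in models.pinpoint('top','blank_center')[:2]:print(d['confidence'],d['position'],at_z(c,d['position'],24))
E
```

```text
clock: 1.42
ee_pos: [266.5, 347.5, 231.4]
eef_rot: [[-0.943, 0.334, 0.0], [0.334, 0.943, 0.0], [-0.0, 0.0, -1.0]]
force: [1.5, -0.4, -0.4]
width: 49.7
grip_force: 0.0
clock: 1.83
ee_pos: [348.7, 178.3, 231.6]
eef_rot: [[-0.943, 0.334, 0.001], [0.334, 0.943, 0.001], [-0.0, 0.001, -1.0]]
force: [1.3, 0.6, -0.8]
width: 50.0
grip_force: 0.0
clock: 2.25
ee_pos: [429.8, 8.6, 231.8]
eef_rot: [[-0.943, 0.334, 0.001], [0.334, 0.943, 0.001], [-0.001, 0.001, -1.0]]
force: [0.8, 0.7, 0.5]
width: 50.4
grip_force: 0.0
clock: 2.67
ee_pos: [429.3, 10.1, 130.7]
eef_rot: [[-0.575, 0.818, 0.001], [0.818, 0.575, 0.0], [-0.0, 0.001, -1.0]]
force: [0.0, -0.0, 0.2]
width: 50.1
grip_force: 0.0
clock: 3.08
ee_pos: [429.2, 10.3, 131.4]
eef_rot: [[-0.002, 1.0, 0.0], [1.0, 0.002, 0.0], [0.0, 0.0, -1.0]]
force: [-0.3, -0.7, 1.0]
width: 50.1
grip_force: 0.0
clock: 3.25
ee_pos: [429.2, 10.3, 131.5]
eef_rot: [[0.045, 0.999, 0.0], [0.999, -0.045, 0.0], [0.0, 0.0, -1.0]]
force: [-0.1, -0.6, -0.2]
width: 50.0
grip_force: 0.0
3.25 [429.249  10.349 131.46 ] [[ 0.045  0.999  0.   ]
 [ 0.999 -0.045  0.   ]
 [ 0.     0.    -1.   ]] 49.98481147271398
0.66 [222.7, 253.6] [424.743 -46.633  24.   ]
```

```bash

python3 -m creep '{"delta_pos":[[0,0,0.03],[0,0,0.06],[0,0,0.09],[0,0,0.115],[0,0,0.121]],"turn":[0,0,0,0,0]}' | grep ee_pos
python3 -m creep '{"delta_pos":[[-0.006,0,0],[-0.012,0,0],[-0.018,0,0],[-0.024,0,0],[-0.03,0,0]],"turn":[0,0,0,0,0]}'| egrep 'pos|force'
python3 -m creep '{"delta_pos":[[-0.006,0,0],[-0.012,0,0],[-0.018,0,0],[-0.024,0,0],[-0.03,0,0]],"turn":[0,0,0,0,0]}'| egrep 'pos|force'
python3 -m creep '{"delta_pos":[[-0.006,0,0],[-0.012,0,0],[-0.018,0,0],[-0.024,0,0],[-0.03,0,0]],"turn":[0,0,0,0,0]}'| egrep 'pos|force'
cat > look.py <<'E'
import sys
from h import *
np.set_printoptions(precision=3,suppress=True)
z=float(sys.argv[2]); v=[434.5,-339.5,-.085]; c_,n_=np.cos(v[2]),np.sin(v[2]);R=np.array([[c_,n_],[-n_,c_]])
for n in('top','side'):
    c=cam(n);save(c,n+sys.argv[1])
    for d in models.pinpoint(n,'blank_center')[:2]:
        p=at_z(c,d['position'],z);print(n,round(d['confidence'],2),d['position'],p,'in cradle',R@(p[:2]-v[:2]))
s=monitor.read_state();t=np.array(s['ee_pos']);print(s['clock'],t,'tcp in cradle',R@(t[:2]-v[:2]),np.array(s['force']))
E
python3 look.py 2 24
```

```text
ee_pos: [425.7, 10.1, 7.1]
ee_pos: [429.1, -20.5, 11.6]
force: [1.0, 0.8, 0.7]
grip_force: 0.0
ee_pos: [426.4, -50.3, 10.3]
force: [0.2, -0.6, 0.1]
grip_force: 0.1
ee_pos: [425.0, -80.3, 10.2]
force: [-0.3, 0.5, -0.0]
grip_force: 0.0
top 0.6 [241.6, 254.8] [ 422.317 -107.229   24.   ] in cradle [-31.858 230.398]
side 0.93 [233.0, 223.1] [ 422.098 -138.459   24.   ] in cradle [-29.425 199.262]
side 0.3 [265.7, 260.1] [ 468.791 -329.177   24.   ] in cradle [33.291 13.197]
5.2167 [425.076 -79.803  10.254] tcp in cradle [-31.438 257.959] [0.305 1.097 0.068]
```

```bash
cat > crop.py <<'E'
import cv2,sys,numpy as np
k=sys.argv[1]
a=cv2.imread(f'pics/top{k}.png')[200:300,200:350];b=cv2.imread(f'pics/side{k}.png')[190:300,200:320]
cv2.imwrite(f'pics/c{k}.png',np.hstack([cv2.resize(a,(420,280),interpolation=3),cv2.resize(b,(360,330),interpolation=3)[:280]]))
E
python3 crop.py 2
```

```text
(no output)
```

View pics/c2.png

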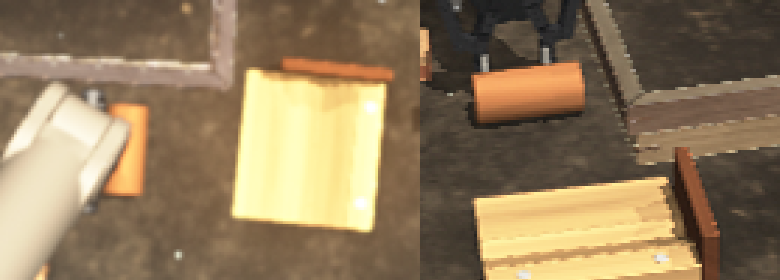

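The blank is rolling just ahead of both fingertips, parallel to the cradle: top crop (125,150), side crop (528,95). I'll keep pushing it to the foot of the ramp and align the yaw on the way.

```bash

python3 -m creep '{"delta_pos":[[-0.008,0,0],[-0.016,0,0],[-0.024,0,0],[-0.032,0,0],[-0.04,0,0]],"turn":[0,0,0,0,0]}'| egrep 'pos|force'
python3 -m creep '{"delta_pos":[[-0.008,0,0],[-0.016,0,0],[-0.024,0,0],[-0.032,0,0],[-0.04,0,0]],"turn":[0.4,0.8,1.2,1.6,2]}'| egrep 'pos|force'
python3 -m creep '{"delta_pos":[[-0.008,0,0],[-0.016,0,0],[-0.024,0,0],[-0.032,0,0],[-0.04,0,0]],"turn":[0,0,0,0,0.3]}'| egrep 'pos|force'
python3 look.py 3 24; python3 crop.py 3
```

```text
ee_pos: [423.3, -120.8, 10.4]
force: [-0.1, 0.3, -0.2]
grip_force: 0.0
ee_pos: [421.5, -160.5, 10.3]
force: [0.4, -0.4, 0.8]
grip_force: 0.1
ee_pos: [418.4, -200.3, 10.3]
force: [-0.1, 0.2, 0.1]
grip_force: 0.0
top 0.47 [279.4, 258.5] [ 413.273 -228.499   24.   ] in cradle [-30.574 108.798]
side 0.6 [241.6, 246.4] [ 422.695 -254.628   24.   ] in cradle [-18.968  83.564]
6.6667 [ 418.327 -199.587   10.228] tcp in cradle [-27.993 138.035] [-0.47  -0.051 -0.455]
```

View pics/c3.png

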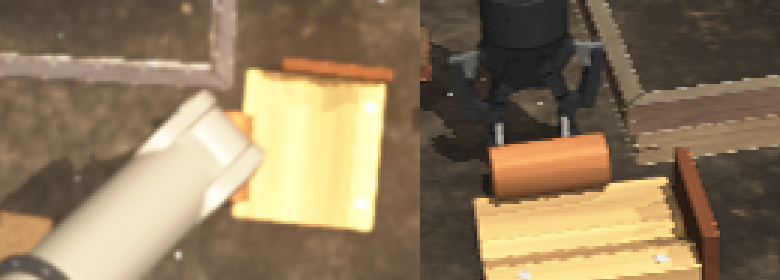

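The blank is at the ramp foot, square to the cradle (side crop (550,165), y of about 90). Now up the ramp, raising the tip as it goes.

```bash

python3 -m creep '{"delta_pos":[[-0.006,0,0],[-0.012,0,0],[-0.018,0,-0.001],[-0.024,0,-0.002],[-0.03,0,-0.003]],"turn":[0,0,0,0,0]}'| egrep 'pos|force'
python3 -m creep '{"delta_pos":[[-0.006,0,-0.001],[-0.012,0,-0.002],[-0.018,0,-0.003],[-0.024,0,-0.004],[-0.03,0,-0.005]],"turn":[0,0,0,0,0]}'| egrep 'pos|force'
python3 -m creep '{"delta_pos":[[-0.006,0,-0.001],[-0.012,0,-0.002],[-0.018,0,-0.003],[-0.024,0,-0.004],[-0.03,0,-0.004]],"turn":[0,0,0,0,0]}'| egrep 'pos|force'
python3 look.py 4 32; python3 crop.py 4
```

```text
ee_pos: [416.5, -229.2, 13.6]
force: [0.8, 2.5, 2.7]
grip_force: 1.3
ee_pos: [413.3, -259.9, 18.4]
force: [0.9, 2.1, 2.3]
grip_force: 1.2
ee_pos: [410.4, -291.0, 22.4]
force: [-0.3, -0.3, 0.6]
grip_force: 0.0
side 0.81 [245.0, 263.2] [ 414.578 -337.773   32.   ] in cradle [-19.996   0.029]
8.1167 [ 410.443 -289.651   22.134] tcp in cradle [-28.203  47.627] [-0.068  0.297 -0.429]
```

View pics/c4.png

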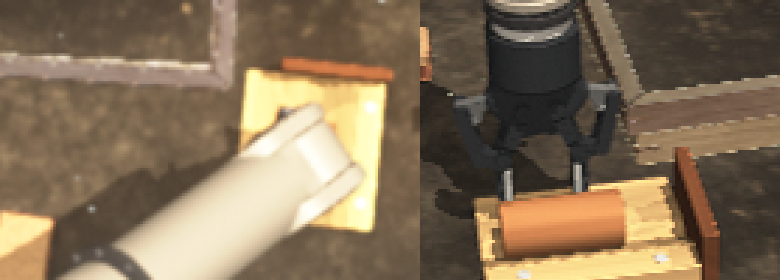

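The blank lies in the groove, parallel to it (side crop (562,222), y of about 0). Next I'll lift off, shut the fingers and go round to the open end.

```bash

python3 -m creep '{"delta_pos":[[0.01,0,0],[0.015,0,-0.03],[0.015,0,-0.06],[0.015,0,-0.08],[0.015,0,-0.08]],"turn":[0,0,0,0,0]}'| egrep 'pos|force'
python3 -m creep '{"delta_pos":[[-0.015,-0.025,0],[-0.03,-0.05,0],[-0.045,-0.075,0],[-0.063,-0.095,0],[-0.063,-0.095,0]],"turn":[0,0,0,0,0]}' 0| egrep 'pos|force'
python3 look.py 5 29; python3 crop.py 5
```

```text
ee_pos: [415.2, -275.0, 106.2]
force: [-0.1, -1.4, 0.6]
grip_force: 0.0
ee_pos: [306.6, -331.2, 101.9]
force: [-0.1, -0.5, 0.4]
grip_force: 0.0
side 0.86 [244.6, 265.0] [ 412.814 -340.716   29.   ] in cradle [-21.505  -3.052]
9.15 [ 313.183 -327.587  101.829] tcp in cradle [-121.89    1.57] [-0.461  0.945  0.512]
```

View pics/c5.png

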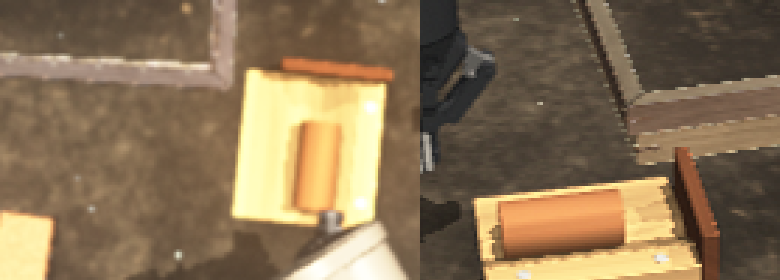

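The blank sits straight in the groove (top crop (318,165)) and the shut fingers hang beyond its open end. I'll lower them and push endwise.

```bash

python3 -m creep '{"delta_pos":[[0,0,0.03],[0,0,0.06],[0,0,0.078],[0,0,0.08],[0,0,0.08]],"turn":[0,0,0,0,0]}'| egrep 'pos|force'
python3 -m creep '{"delta_pos":[[0,0.006,0],[0,0.012,0],[0,0.018,0],[0,0.024,0],[0,0.03,0]],"turn":[0,0,0,0,0]}'| egrep 'pos|force'
python3 -m creep '{"delta_pos":[[0,0.006,0],[0,0.012,0],[0,0.018,0],[0,0.024,0],[0,0.03,0]],"turn":[0,0,0,0,0]}'| egrep 'pos|force'
python3 -m creep '{"delta_pos":[[0,0.004,0],[0,0.008,0],[0,0.012,0],[0,0.015,0],[0,0.018,0]],"turn":[0,0,0,0,0]}'| egrep 'pos|force'
python3 look.py 6 29
```

```text
ee_pos: [312.4, -327.4, 21.2]
force: [0.2, -0.3, 0.8]
grip_force: 0.0
ee_pos: [343.7, -331.9, 23.0]
force: [0.4, -0.5, 0.1]
grip_force: 0.0
ee_pos: [371.4, -334.3, 22.3]
force: [-3.1, 0.3, 3.0]
grip_force: 1.7
ee_pos: [390.3, -335.7, 22.3]
force: [-1.8, 0.0, 1.6]
grip_force: 1.2
top 0.85 [312.6, 245.2] [ 458.039 -333.805   29.   ] in cradle [22.971  7.673]
side 0.68 [258.1, 264.6] [ 445.018 -348.282   29.   ] in cradle [11.226 -7.857]
11.0167 [ 390.793 -335.3     22.235] tcp in cradle [-43.906   0.474] [-0.899 -0.195 -0.183]
```

```bash

python3 -m creep '{"delta_pos":[[0,0.002,0],[0,0.004,0],[0,0.006,0],[0,0.008,0],[0,0.01,0]],"turn":[0,0,0,0,0]}'| egrep 'pos|force'
python3 -m creep '{"delta_pos":[[0,0.001,0],[0,0.002,0],[0,0.003,0]],"turn":[0,0,0]}'| egrep 'pos|force'
python3 -m creep '{"delta_pos":[[0,0.001,0]],"turn":[0]}'| egrep 'pos|force'
```

```text
ee_pos: [400.0, -336.3, 22.2]
force: [-2.1, -0.0, -0.3]
grip_force: 0.7
ee_pos: [402.9, -336.6, 22.3]
force: [-0.1, 0.3, 0.6]
grip_force: 0.7
ee_pos: [403.9, -336.7, 22.3]
force: [-1.6, 0.1, 0.5]
grip_force: 0.6
```

```bash

python3 -m creep '{"delta_pos":[[0,0.001,0],[0,0.002,0]],"turn":[0,0]}'| egrep 'pos|force'
python3 -m creep '{"delta_pos":[[0,0.001,0],[0,0.002,0]],"turn":[0,0]}'| egrep 'pos|force'
```

```text
ee_pos: [405.7, -336.8, 22.2]
force: [-3.8, 0.5, 1.5]
grip_force: 1.6
ee_pos: [405.7, -336.8, 22.2]
force: [-7.7, 2.1, 5.0]
grip_force: 3.8
```

The tool has stalled at x_c of about -29 with the force rising, as expected at the stop. I'll back off and check.

```bash

python3 -m creep '{"delta_pos":[[0,-0.004,0],[0,-0.012,0],[0,-0.025,0],[0,-0.045,0],[0,-0.06,0]],"turn":[0,0,0,0,0]}'| egrep 'pos|force'
python3 -m creep '{"delta_pos":[[0,-0.02,-0.03],[0,-0.04,-0.06],[0,-0.05,-0.09],[0,-0.05,-0.11],[0,-0.05,-0.11]],"turn":[0,0,0,0,0]}'| egrep 'pos|force'
python3 look.py 7 29; python3 crop.py 7
```

```text
ee_pos: [347.2, -332.1, 22.3]
force: [0.8, -0.2, 0.4]
grip_force: 0.0
ee_pos: [300.1, -330.8, 136.5]
force: [-0.5, -0.4, 1.5]
grip_force: 0.0
top 0.65 [311.8, 242.0] [ 468.23  -331.087   29.   ] in cradle [32.894 11.246]
side 0.71 [268.2, 262.5] [ 470.908 -346.894   29.   ] in cradle [36.904 -4.277]
13.1333 [ 298.144 -326.952  131.341] tcp in cradle [-136.929    0.926] [-0.065  0.719 -0.392]
```

View pics/c7.png

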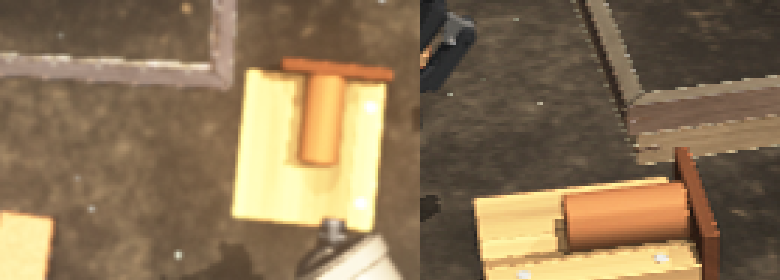

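The blank sits in the groove with its end against the stop (top crop (322,118), side crop (628,215)), and the hand is clear.

```bash
python3 -c "
from bench import hand_in
print(hand_in())"
```

```text
the job is handed in; nothing more can be done
None
```

I rolled the blank up the ramp into the V groove, pushed it endwise against the end stop and took the hand away. The last pictures show it seated there. I handed the job in at about 13 s of the 45 s, and no verdict came back.

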